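Close up and lock a chopping-board rack

TASK

The two chopping boards stand loose in the rack. Undo the orange clamp knob on the sliding stop, slide the stop so that it gently pushes the boards together and presses them, upright, against the end bracket with roughly 10 N, and while it is still pressing turn the knob back fully clockwise so that the stop stays clamped with the boards held firmly. Let go, and leave the mugs, the soap bottle and the canister alone.

Things in the scene. Friction and masses are not known exactly. Their poses are not given: they have to be found in the camera images.
- rack: Aluminium base plate of the board rack, fixed to the worktop, 320 mm (x) by 400 mm (y) by 12 mm, with a 10 mm high lip along its far edge. Origin on its underside, 150 mm from its far (+x) edge and 170 mm from its near edge, midway along y; z up. The stop slides along the rack's y; the boards stand on the plate at z = 12 mm.
- stop: Sliding stop: upright plate (130 mm along rack x, 12 thick, top 121 above worktop) with a low arm to a grey foot block on the robot's side that carries the knob. Origin at rack x = 0, mid-thickness, on the base plate's top; axes as the rack's. Slides only along rack y, origin from -110 to +115 mm (starts within 40 mm of the low end), towards +y to the end bracket; the gripped knob can move it.
- stop_face (a point): Centre of the stop's dark rubber face towards the boards (126 mm along x, 100 high): stop frame (30, 15, 50) mm. The rubber gives about 1 mm per 15 N, up to 3 mm. Undone, the stop slides with about 1 N of friction (boards pushed along add a few N); clamped, it holds against about 30 N.
- knob (a joint): Orange clamp knob's angle, 0 to 1.57 rad, growing clockwise as seen looking down on it along its axis. 0: loose, bar in the rack's y-z plane (along the slide); 1.57: fully clamped, at its end, bar along rack x. A coarse screw with sprung brake pad: no clamping below about 0.5 rad, full force at the end. Turning takes up to 0.25 N m; stays where left. Starts clamped, 1.45 to 1.57.
- knob_grip (a point): Middle of the knob's orange bar, on the turning axis, at stop frame (-135, -35, 92) mm. Bar 72 mm long, 16 wide (grip across this), 36 high; point is 18 below its top, 30 above the grey sloping face. The axis leans 30 degrees from vertical, away from the boards: rack (0, -sin 30, cos 30). Site z is that axis, outwards; point y runs along the bar; turns with the knob.
- end_bracket: Fixed aluminium bracket at the rack's +y end: upright plate 130 mm along rack x, 12 thick, 100 high, that the boards are pressed against; placed differently each time. Axes as the rack's; origin on the base plate's top at rack x = 0, in the plane of the face towards the boards (it looks to rack -y).
- end_face (a point): Centre of the end bracket's face towards the boards: 30 mm along x and 50 mm above the bracket's origin.
- board_wood: Brown wooden chopping board, loose, standing on its long edge on the rack between stop and end bracket, 160 mm (x) by 18 mm thick (y) by 150 mm high, 0.2 to 0.4 kg. Origin at the centre of its underside, z up. Either board may be the one next to the stop.
- board_black: Black plastic chopping board, loose, standing in the same way, 140 mm (x) by 14 mm thick (y) by 125 mm high, 0.15 to 0.35 kg. Origin at the centre of its underside, z up.
- mug_a: Black mug, 82 mm wide, 95 mm high, handle at its +y; bystander. Origin at the centre of its underside.
- mug_b: Second black mug, the same; bystander.
- soap: Purple soap bottle, 64 mm wide, 170 mm high; bystander. Origin at the centre of its underside.
- canister: White canister with wooden lid, 84 mm wide, 110 mm high; bystander. Origin at the centre of its underside.
Things that resemble listed ones, but are neither listed nor needed, are in the scene too. Leave any blue look-alike of the board_wood alone.

How it is judged:
On the way, in this order (a step that is already met when the one before it is completed fails the run):
1. the knob is undone (below 0.45 rad) with the stop still where it was (within 10 mm) (value of joint knob below 0.45 rad and distance of stop from where it was at the start of the episode below 0.01 m), for 0.1 s.
2. with the knob still undone (below 0.8 rad) the stop presses both boards against the end bracket (over 3 N at the stop and 2 N at the other faces) (value of joint knob below 0.8 rad and ((contact force between board_wood and stop above 3 N and contact force between board_black and end_bracket above 2 N) or (contact force between board_black and stop above 3 N and contact force between board_wood and end_bracket above 2 N)) and contact force between board_wood and board_black above 2 N), for 0.1 s.
3. the knob is turned back past 1.3 rad with the boards still pressed (value of joint knob above 1.3 rad and ((contact force between board_wood and stop above 3 N and contact force between board_black and end_bracket above 2 N) or (contact force between board_black and stop above 3 N and contact force between board_wood and end_bracket above 2 N)) and contact force between board_wood and board_black above 2 N), for 0.2 s.
At the end, for the whole second after the job is handed in: The knob is clamped (above 1.3 rad); stop, boards and end bracket press on one another (over 3 N at the stop, 2 N at the other faces); both boards stand on the base plate, upright within 0.06 rad, square within 0.08 rad, centres 0 to 80 mm along rack x; all at rest (all of step 3 and angle between each of board_wood, board_black's own z axis and vertical below 0.06 rad and angle between the y axis of each of board_wood, board_black and the y axis of rack, either way round below 0.08 rad and z of each of board_wood, board_black in the frame of rack below 0.018 m and x of board_wood in the frame of rack between 0 and 0.08 m and x of board_black in the frame of rack between 0 and 0.08 m and linear speed of stop below 0.003 m/s and linear speed of each of board_wood, board_black below 0.005 m/s); the robot touches nothing.
It fails at once if the boards are squeezed with more than 40 N (contact force between any of board_wood, board_black and stop above 40 N or contact force between any of board_wood, board_black and end_bracket above 40 N).
It fails at once if a board is toppled (over 0.5 rad) (angle between any of board_wood, board_black's own z axis and vertical above 0.5 rad).
It fails at once if a mug, the soap bottle or the canister is moved more than 20 mm (distance of any of mug_a, mug_b, soap, canister from where it was at the start of the episode above 0.02 m).
It also fails if it takes over 50 s, if anything falls off the work surface, if the arm or the gripper's body presses on something with over 40 N, if the wrist force passes 120 N, or if a joint passes its speed limit or range.

ROBOT

A 7-joint arm with a two-finger parallel gripper is mounted at the origin on the work surface. World frame = base frame: x ahead of the robot, y to its left, z up, the work surface at z = 0. Lengths are in m, angles in rad, forces in N, time in s.
With the tool pointing down it reaches from about 0.35 to 0.9 m from the base axis. Payload 8.1 kg.
Tool frame: the origin (TCP) lies at the very end of the fingers, on their centre line; the grasp point (between the pads) lies 19 mm behind it; x points along the fingers, y is the direction in which the jaws open and shut, and the axes are right-handed (so a half turn about x gives the same grasp; the last joint's range is limited). The gripper opens to 92 mm and grips with 3 to 60 N. Pads are 19 mm wide; open, the fingers measure 130 mm over their backs; the gripper's body (75 mm by 190 mm) begins 47 mm behind the grasp point.
Start: joints at [-1.379, 0.434, 0.025, 1.573, -0.012, 1.134, -0.075], TCP at [0.182, 0.598, 0.187] pointing down, gripper open.
Joint ranges: [-2.62, 2.62], [-0.44, 2.09], [-1.27, 1.32], [0.08, 2.57], [-1.32, 4.46], [0.12, 2], [-2.74, 2.74]. Speed limits (rad/s): [2.22, 2.22, 3.01, 3.01, 3.14, 3.14, 3.14].

INTERFACE

Orientations are given as a rotation vector (axis times angle).
In Python, from cell import * gives the robot as it stands.
- The arm moves only by the shell command python3 -m handwheel 'ROWS' [FORCE]. ROWS is JSON, a list of rows, each a list of 7 numbers: the opening, from 0 (shut) to 1 (fully open), then the shift along the tool's x, y, z in m, then the turn, a rotation vector about the tool's x, y, z in rad. A call has 1 to 10 rows; each row shifts and turns the commanded pose from where the row before left it, along the tool's axes as they then stand; what a row does not reach is not made up. A row lasts 1/10 s, in which the tool goes at most 50 mm and 8.59 degrees, less where a joint would pass 70% of its speed; a pose out of reach is approached as far as the arm can. A call is refused whole if a number of a shift passes 0.05 or a number of a turn 0.15, either way. A call with a gripper value outside its range is refused whole. The fingers move at their own pace and stop on an object; FORCE is the grip in N (left out, the last holds). Time passes only in rows, so rows that do not move let the fingers close. It gives the time, the measured TCP pose, the force and the opening at its end, in the units of the state.
- observe(): the state, without advancing time (a new reading comes with each control period).
- get_image(name): name is "scene" or "top"; returns (picture, depth): 480x640x3 uint8, blue, green, red; 480x640 float32, m along the optical axis (not along the pixel's ray), 0 where there is no reading.
- get_calibration(name): a dict with "camera_matrix" (3x3 intrinsics, pixels), "k1" (the pictures are not rectified: a ray, as slopes to the right and down, at radius r is drawn at 1 + k1 r^2 times it, then the intrinsics apply), "pose" (4x4, takes a point from camera to world coordinates). Camera axes: x right, y down, z forward; pixel columns grow to the right and rows downward; lengths in m; the calibration is good to about 2 mm. A picture is of the moment at which its call begins. get_calibration takes no time and is no camera call.
- sign_off(): hands the job in, once; it reports no verdict.
The state is a dict: "clock": time; "joints": joint angles; "dq": joint speeds; "joint_efforts": joint torques, N m; "position": TCP position; "ee_rot": TCP orientation; "force": force on the tool from outside, world axes, zero at the start; "ft_torque": the same for the moment, N m; "width": opening from 0.0 (shut) to 1.0 (fully open).
Only numpy, scipy, OpenCV 4.12 (cv2) and the standard library are available. Lean on these libraries where they do the work, as an engineer would, in place of code of your own. Each camera call takes 0.05 s, during which the arm holds its last target. There are 200 camera calls.

## Working session

There is one attempt and no reset: what is moved stays moved. The work goes in short steps, Python scripts to look and compute and a shell command to move; the robot and the scene stay as the last step left them, time stands still between calls to the robot, and variables do not carry over. Pictures are saved under pics/ and viewed, about 8 in all and at most 12, crops included, and the job is handed in when it is done.

```bash
mkdir -p pics; ls; cat > h.py <<'E'
from cell import *
import numpy as np, cv2
from scipy.spatial.transform import Rotation as R
def pix2w(name,uv,depth=None,plane_z=None):
    c=get_calibration(name);K=np.array(c["camera_matrix"]);T=np.array(c["pose"]);uv=np.atleast_2d(np.array(uv,float))
    p=cv2.undistortPoints(uv.reshape(-1,1,2),K,np.array([c["k1"],0,0,0,0.])).reshape(-1,2)
    d=np.c_[p,np.ones(len(p))]
    if depth is not None: return (d*np.array(depth).reshape(-1,1))@T[:3,:3].T+T[:3,3]
    w=d@T[:3,:3].T; return T[:3,3]+w*((plane_z-T[2,3])/w[:,2])[:,None]
E
python3 - <<'E'
from h import *
for n in("scene","top"):
    im,d=get_image(n); cv2.imwrite(f"pics/{n}0.png",im); np.save(f"pics/{n}0.npy",d)
    c=get_calibration(n);print(n,c)
print(observe())
E
```

```text
pics
scene {'camera_matrix': array([[595.31543076,   0.        , 315.98695052],
       [  0.        , 595.31543076, 238.7351367 ],
       [  0.        ,   0.        ,   1.        ]]), 'k1': -0.04792682683576962, 'pose': array([[ 0.59179733,  0.54525885, -0.59369075,  1.2692316 ],
       [ 0.80587826, -0.41695595,  0.42036646, -0.53316008],
       [-0.01833436, -0.72721422, -0.68616567,  0.93575056],
       [ 0.        ,  0.        ,  0.        ,  1.        ]])}
top {'camera_matrix': array([[481.77679216,   0.        , 326.53383979],
       [  0.        , 481.77679216, 242.73910537],
       [  0.        ,   0.        ,   1.        ]]), 'k1': -0.10819074023624232, 'pose': array([[-0.00768648, -0.98380141,  0.17909691,  0.34774722],
       [-0.9999333 ,  0.00601799, -0.00985759, -0.01240079],
       [ 0.0086201 , -0.17916073, -0.98378205,  1.24046782],
       [ 0.        ,  0.        ,  0.        ,  1.        ]])}
{'clock': 0.1, 'joints': array([-1.37857355,  0.43513684,  0.02501457,  1.57402083, -0.01159506,
        1.13400057, -0.07507781]), 'dq': array([ 0.00043119, -0.00353086,  0.00075092, -0.00324589,  0.00152475,
        0.00078945,  0.0002534 ]), 'joint_efforts': array([ 3.66746070e-03, -6.69124603e+01,  9.88403074e-01, -3.15145004e+01,
       -6.03703642e-02,  3.74156877e-02,  8.19726665e-05]), 'position': array([0.18153637, 0.59750926, 0.18662851]), 'ee_rot': array([ 0.23035004,  1.5584328 , -0.2325863 ]), 'force': array([-0.38329047,  0.03591372,  0.32894368]), 'ft_torque': array([-0.02204364,  0.05605905, -0.00316869]), 'width': 1.0035187103965804}
```

View pics/scene0.png

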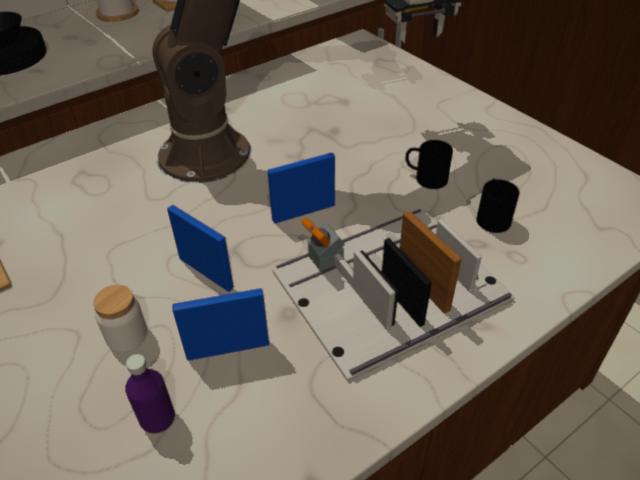

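View pics/top0.png

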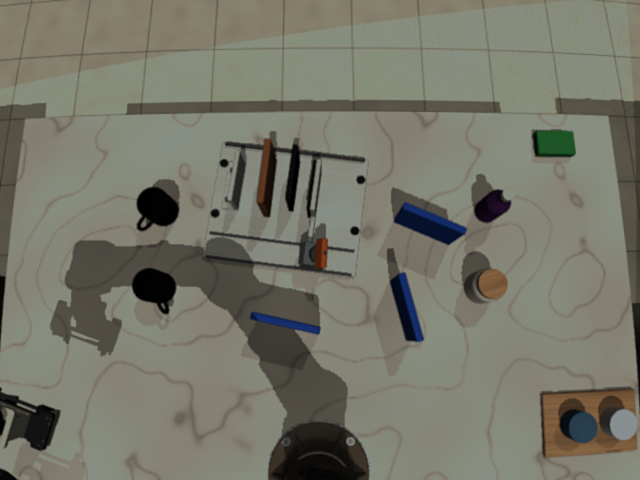

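Scene: the orange knob is at (317,232), the stop at (375,290), black board (405,285), wood board (430,262), end bracket (459,255). Top: knob (321,253). Look-alikes: the canister's wooden lid (490,284 top), the wooden tray (590,420 top) and the blue boards. The only knob-like orange bar is the one on the grey block.

```bash
python3 - <<'E'
from h import *
for n in("scene","top"):
    im=cv2.imread(f"pics/{n}0.png");d=np.load(f"pics/{n}0.npy")
    hsv=cv2.cvtColor(im,cv2.COLOR_BGR2HSV)
    m=cv2.inRange(hsv,(4,190,130),(16,255,255))
    k,l,s,c=cv2.connectedComponentsWithStats(m)
    for i in range(1,k):
        if s[i,4]>60:
            ys,xs=np.where((l==i)&(d>0)); P=pix2w(n,np.c_[xs,ys],depth=d[ys,xs]); med=np.median(P,0)
            print(n,s[i],c[i],"med",med.round(4)); 
            Q=P[np.linalg.norm(P-med,axis=1)<.07]; u,sv,vt=np.linalg.svd(Q-Q.mean(0),full_matrices=False); print(" min",Q.min(0).round(3),"max",Q.max(0).round(3)); print(vt.round(2).tolist(),(sv/np.sqrt(len(Q))).round(4))
    if n=="top":
        dots=[(224,163),(361,180),(215,213),(355,231)]
        g=cv2.cvtColor(im,cv2.COLOR_BGR2GRAY);out=[]
        for x,y in dots:
            w=255-g[y-6:y+7,x-6:x+7].astype(float);w[w<200]=0;Y,X=np.mgrid[y-6:y+7,x-6:x+7];out.append(((w*X).sum()/w.sum(),(w*Y).sum()/w.sum()))
        W=pix2w(n,out,plane_z=.012);print(W.round(4));
        for a,b in((1,0),(3,2),(2,0),(3,1)):
            v=W[b]-W[a];print(a,b,np.linalg.norm(v[:2]).round(4),np.degrees(np.arctan2(v[1],v[0])).round(2))
    big=cv2.resize(im[120:290,190:390] if n=="top" else im[200:390,265:520],None,fx=3,fy=3,interpolation=cv2.INTER_CUBIC);cv2.imwrite(f"pics/{n}0c.png",big)
E
```

```text
scene [302 218  22  21 156] [312.6025641  228.53846154] med [ 0.5377 -0.0211  0.1198]
 min [ 0.499 -0.028  0.113] max [ 0.568 -0.012  0.126]
[[1.0, -0.04, 0.05], [0.02, 0.92, 0.4], [0.06, 0.4, -0.92]] [0.0211 0.004  0.0018]
[[ 0.7919  0.2506  0.012 ]
 [ 0.7423 -0.1164  0.012 ]
 [ 0.6533  0.2693  0.012 ]
 [ 0.6034 -0.0978  0.012 ]]
1 0 0.3703 82.29
3 2 0.3705 82.27
2 0 0.1399 -7.68
3 1 0.1401 -7.62
```

View pics/top0c.png

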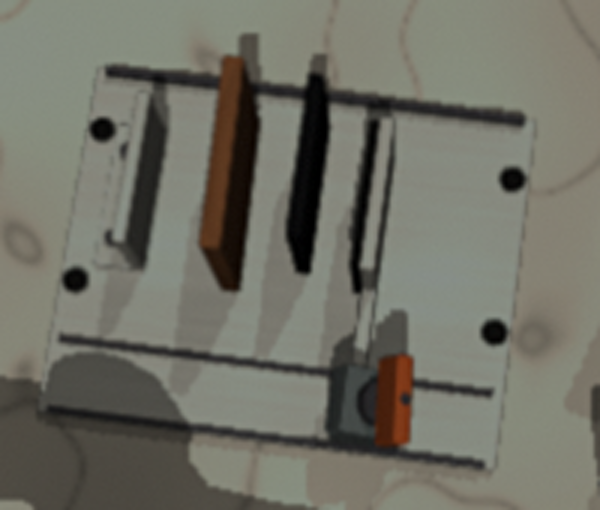

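The close crop confirms the choice: orange bar at crop (394,400) on the grey block. From -y to +y come the stop plate (375,200), the black board (310,180), the wood board (228,170) and the bracket, whose inner top edge is at about x=150 down to 128.

```bash
cat >> h.py <<'E'
yaw=np.radians(-7.65); Rr=R.from_euler('z',yaw).as_matrix(); Cm=.0
ax=Rr@np.array([0,-.5,np.sqrt(.75)])
def toolR(theta,flip=1):
    b=Rr@(np.cos(theta)*np.array([0,np.sqrt(.75),.5])+np.sin(theta)*np.array([1.,0,0]))
    x=-ax; y=flip*np.cross(ax,b); return np.c_[x,y,np.cross(x,y)]
def delta(Rt,pt,o=None):
    o=o or observe(); R0=R.from_rotvec(o["ee_rot"]).as_matrix()
    return R0.T@(np.array(pt)-o["position"]), R.from_matrix(R0.T@Rt).as_rotvec()
E
python3 - <<'E'
from h import *
# bracket inner edge, at z .112
B=pix2w("top",[(240.7,151.7),(232.7,200)],plane_z=.112); print("bracket",B.round(3),"racky",(B@Rr).round(4))
# knob from top: ray through mask with plane
im=cv2.imread("pics/top0.png");d=np.load("pics/top0.npy");hsv=cv2.cvtColor(im,cv2.COLOR_BGR2HSV)
m=cv2.inRange(hsv,(3,150,70),(16,255,255));m[:235]=0;m[275:]=0;m[:,:300]=0;m[:,335:]=0
ys,xs=np.where(m>0);print(len(xs),xs.min(),xs.max(),ys.min(),ys.max())
P=pix2w("top",np.c_[xs,ys],depth=d[ys,xs]);P=P[d[ys,xs]>0];print("topknob",np.median(P,0),P.min(0),P.max(0))
h=P@ax; print("height along ax pct",np.percentile(h,[5,25,50,75,95]))
T=P[h>np.percentile(h,95)-.006]; mm=(T.min(0)+T.max(0))/2;print("topface",T.mean(0),mm,"grip",T.mean(0)-.018*ax,(T.mean(0)-.018*ax)@Rr)
im=cv2.imread("pics/scene0.png");d=np.load("pics/scene0.npy");hsv=cv2.cvtColor(im,cv2.COLOR_BGR2HSV)
m=cv2.inRange(hsv,(3,150,70),(16,255,255));m[:210]=0;m[255:]=0;m[:,:295]=0;m[:,335:]=0
ys,xs=np.where((m>0)&(d>0));P=pix2w("scene",np.c_[xs,ys],depth=d[ys,xs]);h=P@ax
T=P[(h>np.percentile(h,95)-.006)];print("scene topface",len(T),T.mean(0),T.min(0),T.max(0),"grip",T.mean(0)-.018*ax)
# blue boards
for n in("top",):
    im=cv2.imread(f"pics/{n}0.png");d=np.load(f"pics/{n}0.npy");hsv=cv2.cvtColor(im,cv2.COLOR_BGR2HSV)
    k,l,s,c=cv2.connectedComponentsWithStats(cv2.inRange(hsv,(105,150,40),(125,255,255)))
    for i in range(1,k):
        if s[i,4]>100:
            ys,xs=np.where((l==i)&(d>0));P=pix2w(n,np.c_[xs,ys],depth=d[ys,xs]);print("blue",P.min(0).round(3),P.max(0).round(3))
o=observe();print(R.from_rotvec(o["ee_rot"]).as_matrix().round(2))
for f in(1,-1):
    for th in (1.46,0):
        print(f,th,*[v.round(3) for v in delta(toolR(th,f),[.535,-.02,.104])])
E
```

```text
bracket [[0.784 0.187 0.112]
 [0.66  0.203 0.112]] racky [[0.7521 0.2902 0.112 ]
 [0.6271 0.2894 0.112 ]]
258 315 327 238 268
topknob [ 0.52858361 -0.01060245  0.11731242] [ 0.49396454 -0.02469498  0.03284003] [0.56296629 0.00417224 0.12634675]
height along ax pct [0.05363941 0.06523024 0.07423993 0.07712512 0.0794731 ]
topface [ 0.52846691 -0.01646583  0.12008639] [ 0.52846541 -0.01745442  0.11929278] grip [ 0.529665   -0.00754593  0.10449794] [0.52595537 0.06303094 0.10449794]
scene topface 174 [ 0.53416991 -0.02125885  0.11959179] [ 0.49660546 -0.02913787  0.11288691] [ 0.56811016 -0.01266104  0.12593522] grip [ 0.535368   -0.01233895  0.10400333]
blue [ 0.567 -0.349  0.006] [ 0.64  -0.201  0.156]
blue [ 0.323 -0.236  0.137] [ 0.475 -0.186  0.155]
blue [ 0.342 -0.005  0.143] [0.389 0.148 0.155]
[[-0.    0.29  0.96]
 [-0.    0.96 -0.29]
 [-1.   -0.    0.  ]]
1 1.46 [ 0.083 -0.488  0.518] [-0.266  0.013  0.526]
1 0 [ 0.083 -0.488  0.518] [-1.688 -0.386  0.453]
-1 1.46 [ 0.083 -0.488  0.518] [ 2.778  0.753 -0.019]
-1 0 [ 0.083 -0.488  0.518] [1.375 0.434 0.369]
```

```bash
cat >> h.py <<'E'
def plan(Rt,pt,n,o=None):
    o=o or observe(); R0=R.from_rotvec(o["ee_rot"]); p0=o["position"]; rv=(R0.inv()*R.from_matrix(Rt)).as_rotvec()
    step=(np.array(pt)-p0)/n
    for i in range(n): print((R0*R.from_rotvec(rv*i/n)).inv().apply(step).round(3).tolist(), (rv/n).round(3).tolist())
E
python3 -m handwheel '[[0.5,-0.04,0,0,0,0,0],[0.5,-0.04,0,0,0,0,0],[0.5,-0.04,0,0,0,0,0],[0.5,0,0,0,0,0,0]]'
python3 - <<'E'
from h import *
plan(toolR(1.46,-1),np.array([.533,-.010,.104])+.25*ax,24); print(observe()["joints"].round(2))
E
```

```text
clock: 0.5
position: [0.1822, 0.6004, 0.3131]
ee_rot: [0.238, 1.558, -0.225]
force: [-0.0, -0.2, -0.7]
width: 0.698
[-0.001, -0.025, 0.022] [0.116, 0.031, -0.001]
[-0.001, -0.022, 0.025] [0.116, 0.031, -0.001]
[-0.002, -0.019, 0.027] [0.116, 0.031, -0.001]
[-0.003, -0.016, 0.029] [0.116, 0.031, -0.001]
[-0.004, -0.013, 0.031] [0.116, 0.031, -0.001]
[-0.005, -0.009, 0.032] [0.116, 0.031, -0.001]
[-0.006, -0.005, 0.033] [0.116, 0.031, -0.001]
[-0.007, -0.001, 0.033] [0.116, 0.031, -0.001]
[-0.008, 0.002, 0.033] [0.116, 0.031, -0.001]
[-0.009, 0.006, 0.032] [0.116, 0.031, -0.001]
[-0.01, 0.01, 0.031] [0.116, 0.031, -0.001]
[-0.011, 0.013, 0.029] [0.116, 0.031, -0.001]
[-0.012, 0.016, 0.027] [0.116, 0.031, -0.001]
[-0.012, 0.019, 0.025] [0.116, 0.031, -0.001]
[-0.013, 0.022, 0.022] [0.116, 0.031, -0.001]
[-0.014, 0.024, 0.019] [0.116, 0.031, -0.001]
[-0.014, 0.026, 0.015] [0.116, 0.031, -0.001]
[-0.015, 0.028, 0.012] [0.116, 0.031, -0.001]
[-0.015, 0.029, 0.008] [0.116, 0.031, -0.001]
[-0.015, 0.03, 0.004] [0.116, 0.031, -0.001]
[-0.015, 0.03, 0.0] [0.116, 0.031, -0.001]
[-0.015, 0.03, -0.004] [0.116, 0.031, -0.001]
[-0.015, 0.029, -0.008] [0.116, 0.031, -0.001]
[-0.015, 0.028, -0.011] [0.116, 0.031, -0.001]
[-1.39  0.36  0.04  1.37 -0.01  1.4  -0.07]
```

```bash
python3 -m handwheel '[[0.5,-0.001,-0.025,0.022,0.116,0.031,0],[0.5,-0.001,-0.022,0.025,0.116,0.031,0],[0.5,-0.002,-0.019,0.027,0.116,0.031,0],[0.5,-0.003,-0.016,0.029,0.116,0.031,0],[0.5,-0.004,-0.013,0.031,0.116,0.031,0],[0.5,-0.005,-0.009,0.032,0.116,0.031,0],[0.5,-0.006,-0.005,0.033,0.116,0.031,0],[0.5,-0.007,-0.001,0.033,0.116,0.031,0]]'
python3 - <<'E'
from h import *
plan(toolR(1.46,-1),np.array([.533,-.010,.104])+.25*ax,17); print(observe()["joints"].round(2))
E
```

```text
clock: 1.3
position: [0.2939, 0.353, 0.3117]
ee_rot: [1.016, 1.596, -0.956]
force: [0.5, 0.0, -0.9]
width: 0.502
[-0.007, 0.002, 0.03] [0.109, 0.029, -0.001]
[-0.008, 0.006, 0.03] [0.109, 0.029, -0.001]
[-0.009, 0.009, 0.029] [0.109, 0.029, -0.001]
[-0.01, 0.012, 0.027] [0.109, 0.029, -0.001]
[-0.011, 0.015, 0.026] [0.109, 0.029, -0.001]
[-0.012, 0.017, 0.024] [0.109, 0.029, -0.001]
[-0.012, 0.02, 0.021] [0.109, 0.029, -0.001]
[-0.013, 0.022, 0.019] [0.109, 0.029, -0.001]
[-0.013, 0.024, 0.016] [0.109, 0.029, -0.001]
[-0.014, 0.025, 0.013] [0.109, 0.029, -0.001]
[-0.014, 0.027, 0.009] [0.109, 0.029, -0.001]
[-0.014, 0.027, 0.006] [0.109, 0.029, -0.001]
[-0.015, 0.028, 0.003] [0.109, 0.029, -0.001]
[-0.015, 0.028, -0.001] [0.109, 0.029, -0.001]
[-0.015, 0.028, -0.004] [0.109, 0.029, -0.001]
[-0.014, 0.027, -0.008] [0.109, 0.029, -0.001]
[-0.014, 0.026, -0.011] [0.109, 0.029, -0.001]
[-1.04  0.07  0.29  1.78 -0.27  1.31 -0.35]
```

```bash
python3 -m handwheel '[[0.5,-0.007,0.002,0.030,0.109,0.029,0],[0.5,-0.008,0.006,0.03,0.109,0.029,0],[0.5,-0.009,0.009,0.029,0.109,0.029,0],[0.5,-0.010,0.012,0.027,0.109,0.029,0],[0.5,-0.011,0.015,0.026,0.109,0.029,0],[0.5,-0.012,0.017,0.024,0.109,0.029,0],[0.5,-0.012,0.020,0.021,0.109,0.029,0],[0.5,-0.013,0.022,0.019,0.109,0.029,0],[0.5,-0.013,0.024,0.016,0.109,0.029,0]]'
python3 - <<'E'
from h import *
plan(toolR(1.46,-1),np.array([.533,-.010,.104])+.25*ax,9); print(observe()["joints"].round(2))
E
```

```text
clock: 2.2
position: [0.4117, 0.095, 0.3161]
ee_rot: [1.852, 1.295, -1.724]
force: [1.0, -0.5, 0.5]
width: 0.501
[-0.012, 0.023, 0.011] [0.097, 0.025, -0.001]
[-0.012, 0.024, 0.009] [0.097, 0.025, -0.001]
[-0.013, 0.024, 0.006] [0.097, 0.025, -0.001]
[-0.013, 0.025, 0.003] [0.097, 0.025, -0.001]
[-0.013, 0.025, 0.001] [0.097, 0.025, -0.001]
[-0.013, 0.025, -0.002] [0.097, 0.025, -0.001]
[-0.013, 0.024, -0.005] [0.097, 0.025, -0.001]
[-0.013, 0.024, -0.008] [0.097, 0.025, -0.001]
[-0.012, 0.023, -0.01] [0.097, 0.025, -0.001]
[-0.59  0.1   0.7   1.83 -0.46  1.44 -0.45]
```

```bash
python3 -m handwheel '[[0.5,-0.012,0.023,0.011,0.097,0.025,0],[0.5,-0.012,0.024,0.009,0.097,0.025,0],[0.5,-0.013,0.024,0.006,0.097,0.025,0],[0.5,-0.013,0.025,0.003,0.097,0.025,0],[0.5,-0.013,0.025,0.001,0.097,0.025,0],[0.5,-0.013,0.025,-0.002,0.097,0.025,0],[0.5,-0.013,0.024,-0.005,0.097,0.025,0],[0.5,-0.013,0.024,-0.008,0.097,0.025,0],[0.5,-0.012,0.023,-0.010,0.097,0.025,0],[0.5,0,0,0,0,0,0]]'
python3 - <<'E'
from h import *
plan(toolR(1.46,-1),np.array([.533,-.010,.104])+.06*ax,5); print(observe()["joints"].round(2))
E
```

```text
clock: 3.2
position: [0.5171, -0.1371, 0.321]
ee_rot: [-1.993, -0.469, 1.859]
force: [0.7, 0.1, 0.4]
width: 0.499
[0.038, -0.001, 0.0] [-0.001, -0.001, -0.003]
[0.038, -0.001, 0.0] [-0.001, -0.001, -0.003]
[0.038, -0.001, 0.0] [-0.001, -0.001, -0.003]
[0.038, -0.001, 0.0] [-0.001, -0.001, -0.003]
[0.038, -0.001, 0.0] [-0.001, -0.001, -0.003]
[-0.14  0.43  0.97  1.58 -0.74  1.67 -0.69]
```

```bash
python3 -m handwheel '[[0.5,0.038,-0.001,0,0,0,-0.003],[0.5,0.038,-0.001,0,0,0,-0.003],[0.5,0.038,-0.001,0,0,0,-0.003],[0.5,0.038,-0.001,0,0,0,-0.003],[0.5,0.038,-0.001,0,0,0,-0.003],[0.5,0,0,0,0,0,0]]'
python3 - <<'E'
from h import *
o=observe();print(o["joints"].round(2)); print(*delta(toolR(1.46,-1),np.array([.533,-.010,.104])+.06*ax))
a,_=get_image("scene");b,_=get_image("top")
A=cv2.resize(a[150:330,240:440],None,fx=2,fy=2,interpolation=2);B=cv2.resize(b[180:360,220:420],None,fx=2,fy=2,interpolation=2)
cv2.imwrite("pics/near.png",np.hstack([A,B]))
E
```

```text
clock: 3.8
position: [0.5279, -0.0311, 0.1559]
ee_rot: [-1.978, -0.501, 1.858]
force: [0.1, 0.2, -0.4]
width: 0.502
[-0.26  0.53  0.87  1.9  -0.9   1.34 -0.57]
[-0.004306    0.00742554 -0.00135608] [0.00428401 0.00430803 0.00670497]
```

View pics/near.png

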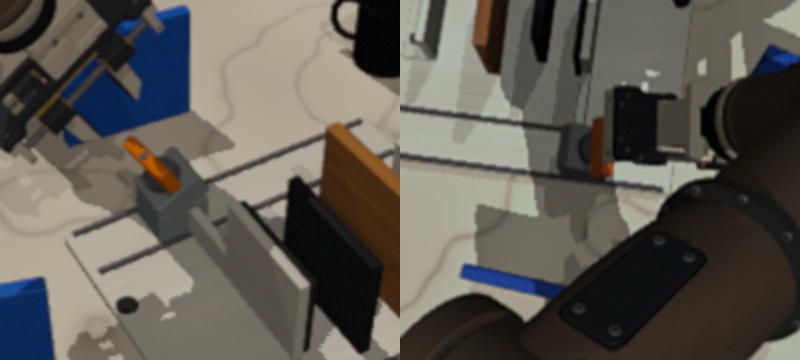

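The picture shows the gripper beside and above the knob, with the finger tips at about crop (135,90) and (25,150) and the knob bar at (155,165). I'll project the TCP and knob to check that the aim agrees.

```bash
python3 - <<'E'
from h import *
c=get_calibration("scene");T=np.linalg.inv(c["pose"])
o=observe();Rt=R.from_rotvec(o["ee_rot"]).as_matrix();p=o["position"];g=np.array([.533,-.010,.104])
b=Rt[:,2]
pts=np.array([p,p+.023*Rt[:,1],p-.023*Rt[:,1],g,g+.018*ax,g+.018*ax+.036*b,g+.018*ax-.036*b])
uv=cv2.projectPoints(pts,cv2.Rodrigues(T[:3,:3])[0],T[:3,3],c["camera_matrix"],np.array([c["k1"],0,0,0,0.]))[0].reshape(-1,2)
print(((uv-[240,150])*2).round())
E
```

```text
[[129. 131.]
 [113. 148.]
 [145. 114.]
 [153. 163.]
 [145. 155.]
 [126. 137.]
 [165. 173.]]
```

```bash
python3 - <<'E'
from h import *
a,_=get_image("scene")
cv2.imwrite("pics/near2.png",cv2.resize(a[80:280,190:390],None,fx=3,fy=3,interpolation=2));print(observe()["position"])
E
```

```text
[ 0.53074123 -0.03681812  0.16039205]
```

View pics/near2.png

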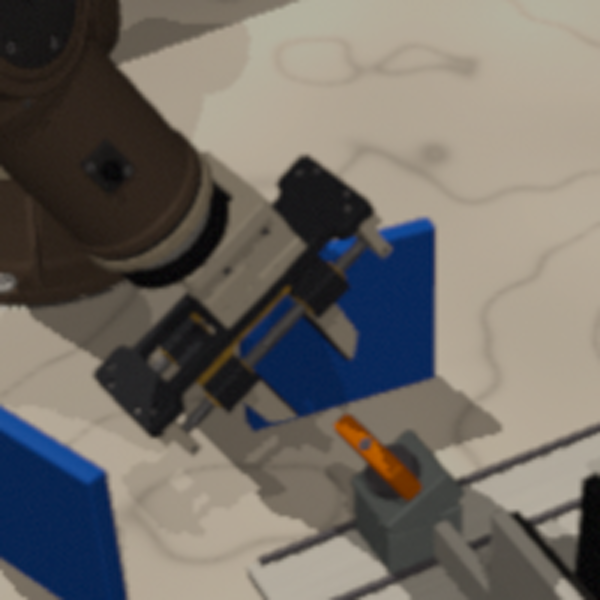

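Finger tips at crop (350,350) and (295,415); the bar centre is at (378,458), on the line between and ahead of the fingers. The aim is good.

```bash
python3 - <<'E'
from h import *
for i in range(2):
    o=observe();print(o["clock"],o["position"].round(4),o["force"].round(1)); print(*delta(toolR(1.46,-1),np.array([.533,-.010,.104])-.016*ax))
    get_image("top")
E
```

```text
3.95 [ 0.5307 -0.0368  0.1604] [-0.2 -0.1 -0.1]
[0.07825465 0.00492809 0.00227255] [ 0.00353023 -0.00496461  0.00249917]
4.0 [ 0.5311 -0.0374  0.1608] [ 0.4 -1.1  0.9]
[0.07887914 0.00457709 0.0028146 ] [ 0.00344338 -0.00629929  0.00209715]
```

```bash
python3 -m handwheel '[[0.5,0.026,0.002,0.001,0.003,-0.005,0.002],[0.5,0.026,0.002,0.001,0,0,0],[0.5,0.013,0,0,0,0,0],[0.5,0.012,0,0,0,0,0],[0.5,0,0,0,0,0,0],[0.5,0,0,0,0,0,0]]' 
python3 - <<'E'
from h import *
o=observe();print(o["position"].round(4),o["force"].round(1),o["joints"].round(2)); print(*delta(toolR(1.46,-1),np.array([.533,-.010,.104])-.016*ax))
a,_=get_image("scene")
cv2.imwrite("pics/near3.png",cv2.resize(a[130:290,240:400],None,fx=3,fy=3,interpolation=2))
E
```

```text
clock: 4.65
position: [0.5342, -0.0021, 0.0915]
ee_rot: [-1.983, -0.489, 1.857]
force: [-0.0, 0.2, 0.8]
width: 0.499
[ 0.5342 -0.0021  0.0915] [-0.   0.2  0.8] [-0.27  0.61  0.82  1.97 -1.    1.23 -0.49]
[0.00115689 0.00068739 0.00023675] [-0.00015971 -0.00041034  0.00068698]
```

View pics/near3.png

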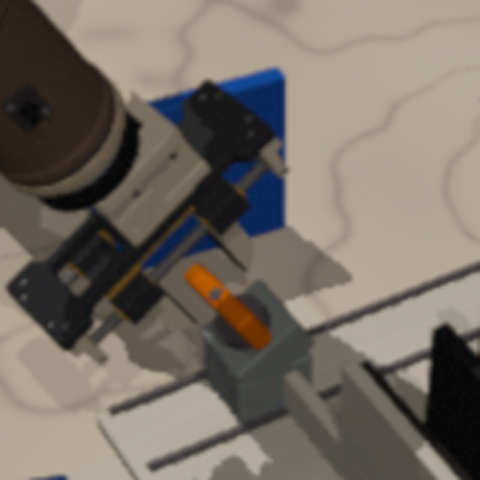

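```bash
python3 - <<'E'
from h import *
c=get_calibration("scene");T=np.linalg.inv(c["pose"])
a,d=get_image("scene")
o=observe();Rt=R.from_rotvec(o["ee_rot"]).as_matrix();p=o["position"];g=np.array([.533,-.010,.104])
pts=np.array([p,p+.023*Rt[:,1],p-.023*Rt[:,1],p+.023*Rt[:,1]-.04*Rt[:,0],p-.023*Rt[:,1]-.04*Rt[:,0],g+.018*ax])
uv=cv2.projectPoints(pts,cv2.Rodrigues(T[:3,:3])[0],T[:3,3],c["camera_matrix"],np.array([c["k1"],0,0,0,0.]))[0].reshape(-1,2)
print(((uv-[240,130])*3).round())
# all points within cloud near the tool, in tool frame
ys,xs=np.mgrid[130:290,240:400];ys=ys.ravel();xs=xs.ravel();z=d[ys,xs];P=(pix2w("scene",np.c_[xs,ys],depth=z)-p)@Rt
hsv=cv2.cvtColor(a,cv2.COLOR_BGR2HSV)[ys,xs]
og=(hsv[:,0]<17)&(hsv[:,1]>180)&(hsv[:,2]>120)&(z>0)
Q=P[og&(abs(P[:,0])<.06)];print("orange toolframe",len(Q),Q.min(0).round(3),Q.max(0).round(3),np.median(Q,0).round(3))
for s in(1,-1):
    k=(z>0)&~og&(P[:,0]>-.045)&(P[:,0]<.0)&(s*P[:,1]>.010)&(s*P[:,1]<.045)&(abs(P[:,2])<.03);F=P[k];print(s,k.sum(),F.min(0).round(3),F.max(0).round(3),np.median(F,0).round(3))
E
```

```text
[[240. 314.]
 [217. 338.]
 [263. 290.]
 [190. 311.]
 [237. 262.]
 [218. 292.]]
orange toolframe 141 [-0.039 -0.005 -0.034] [-0.027  0.01   0.035] [-0.034  0.003  0.005]
1 52 [-0.044  0.01  -0.026] [-0.     0.034  0.028] [-0.011  0.013 -0.004]
-1 17 [-0.045 -0.027 -0.013] [-0.   -0.01  0.01] [-0.005 -0.015 -0.002]
```

Measured in the tool frame, the bar is centred within about 3 mm and its top is 34 mm behind the finger ends, as planned. I'll grip it now.

```bash
python3 -m handwheel '[[0.3,0,0.002,0,0,0,0],[0.1,0,0,0,0,0,0],[0,0,0,0,0,0,0],[0,0,0,0,0,0,0],[0,0,0,0,0,0,0]]' 40
python3 - <<'E'
from h import *
o=observe();print(o["position"].round(4),o["force"].round(1),o["ft_torque"].round(2),o["joints"].round(2),o["width"]*92)
E
```

```text
clock: 5.25
position: [0.5338, -0.0031, 0.0899]
ee_rot: [-1.982, -0.49, 1.857]
force: [0.1, 0.6, 0.1]
width: 0.116
[ 0.5338 -0.0031  0.0899] [0.1 0.6 0.1] [-0.61  0.27  0.02] [-0.27  0.61  0.82  1.98 -1.    1.23 -0.49] 10.682800793620206
```

```bash
python3 -m handwheel '[[0,0,0,0,0,0,0],[0,0,0,0,0,0,0]]'
python3 - <<'E'
from h import *
o=observe();print(o["ft_torque"].round(2));Rt=R.from_rotvec(o["ee_rot"]).as_matrix();p=o["position"]
a,d=get_image("scene")
ys,xs=np.mgrid[200:260,280:340];ys=ys.ravel();xs=xs.ravel();z=d[ys,xs];P=(pix2w("scene",np.c_[xs,ys],depth=z)-p)@Rt
hsv=cv2.cvtColor(a,cv2.COLOR_BGR2HSV)[ys,xs]
og=(hsv[:,0]<17)&(hsv[:,1]>180)&(hsv[:,2]>120)&(z>0)&(abs(P[:,0])<.06)
Q=P[og];print(len(Q),Q.min(0).round(3),Q.max(0).round(3))
top=Q[Q[:,0]<-.031];v=np.polyfit(top[:,2],top[:,1],1);print(v)
cv2.imwrite("pics/grip.png",cv2.resize(a[160:280,260:380],None,fx=5,fy=5,interpolation=2))
E
```

```text
clock: 5.45
position: [0.5338, -0.0031, 0.0899]
ee_rot: [-1.982, -0.49, 1.857]
force: [0.3, -0.8, -0.0]
width: 0.006
[-0.64  0.26  0.01]
54 [-0.038 -0.006 -0.038] [-0.029  0.006 -0.006]
[-0.02974775 -0.00066663]
```

View pics/grip.png

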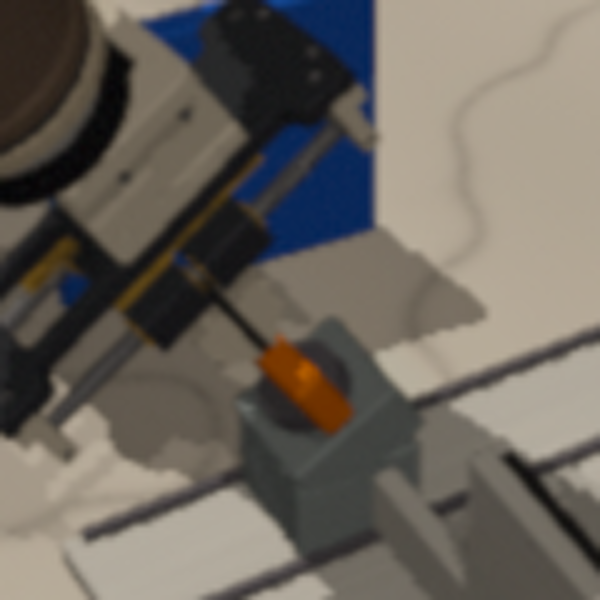

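The fingers shut completely (width 0.006), so they closed above the bar. I'll measure where the finger ends really are from depth.

```bash
python3 - <<'E'
from h import *
o=observe();Rt=R.from_rotvec(o["ee_rot"]).as_matrix();p=o["position"]
for n in("scene","top"):
    a,d=get_image(n)
    ys,xs=np.mgrid[0:480,0:640];ys=ys.ravel();xs=xs.ravel();z=d[ys,xs];P=(pix2w(n,np.c_[xs,ys],depth=z)-p)@Rt
    hsv=cv2.cvtColor(a,cv2.COLOR_BGR2HSV)[ys,xs]
    k=(z>0)&(abs(P[:,1])<.03)&(abs(P[:,2])<.03)&(P[:,0]<.05)&(P[:,0]>-.11)
    print(n)
    for i in np.where(k)[0][::3 if n=="scene" else 1]:print(xs[i],ys[i],(P[i]*1000).round().astype(int).tolist(),hsv[i].tolist(),end="; ")
    print()
print(o["joints"],o["position"],o["joint_efforts"].round(1))
E
```

```text
scene
295 210 [-102, 0, 5] [127, 45, 51]; 309 213 [-83, -15, -11] [16, 52, 54]; 310 214 [-79, -16, -10] [18, 55, 93]; 309 215 [-81, -13, -12] [19, 58, 92]; 300 216 [-86, 1, -2] [16, 114, 47]; 306 216 [-84, -7, -12] [13, 48, 48]; 309 216 [-79, -11, -12] [17, 56, 96]; 312 216 [-70, -16, -10] [19, 52, 107]; 303 217 [-88, -1, -11] [20, 52, 44]; 307 217 [-79, -7, -10] [20, 57, 89]; 310 217 [-72, -12, -10] [18, 54, 108]; 301 218 [-87, 3, -8] [18, 106, 29]; 304 218 [-82, -2, -9] [16, 49, 57]; 307 218 [-75, -6, -8] [19, 56, 95]; 310 218 [-71, -10, -11] [18, 53, 110]; 313 218 [-65, -14, -11] [19, 56, 109]; 304 219 [-74, 0, -4] [17, 49, 47]; 307 219 [-75, -4, -10] [19, 56, 96]; 311 219 [-64, -10, -8] [19, 56, 110]; 314 219 [-58, -15, -9] [18, 57, 112]; 304 220 [-78, 1, -9] [15, 48, 32]; 307 220 [-72, -3, -10] [19, 54, 99]; 310 220 [-64, -7, -8] [19, 55, 111]; 313 220 [-58, -12, -8] [18, 57, 112]; 301 221 [-82, 7, -9] [18, 54, 47]; 304 221 [-77, 3, -10] [12, 35, 36]; 307 221 [-71, -2, -10] [18, 55, 93]; 310 221 [-64, -6, -10] [19, 56, 110]; 313 221 [-59, -10, -12] [18, 53, 111]; 301 222 [-80, 8
[... 15547 characters left out ...]
4 [19, -10, 28] [50, 17, 44]; 311 264 [13, -11, 28] [70, 17, 44]; 312 264 [12, -9, 28] [75, 13, 40]; 313 264 [14, -5, 28] [83, 26, 39]; 314 264 [17, 0, 27] [12, 30, 43]; 315 264 [-5, -10, 29] [9, 177, 59]; 316 264 [-11, -10, 30] [10, 213, 60]; 326 264 [-33, 4, 30] [11, 109, 129]; 304 265 [49, -11, 29] [90, 20, 25]; 305 265 [42, -12, 29] [90, 10, 26]; 306 265 [40, -11, 29] [100, 28, 27]; 307 265 [35, -10, 30] [70, 31, 25]; 308 265 [31, -10, 30] [90, 18, 28]; 311 265 [27, -4, 30] [80, 25, 31]; 314 265 [19, 0, 30] [12, 35, 36]; 
[-0.27073548  0.6086444   0.81731724  1.97507005 -1.0039191   1.22516151
 -0.48992254] [ 0.53380404 -0.00310073  0.0898653 ] [  0.  -58.5  12.3 -20.   -1.7   2.6   0. ]
```

Depth shows the real finger ends about 38 mm behind the reported TCP, along the tool axis. Sideways they are centred. I'll reopen and go about 36 mm deeper, watching the force.

```bash
python3 -m handwheel '[[0.5,0,0,0,0,0,0],[0.5,0,0,0,0,0,0],[0.5,0,0,0,0,0,0],[0.5,0,0,0,0,0,0],[0.5,0.012,0,0,0,0,0],[0.5,0.012,0,0,0,0,0]]' 
python3 -m handwheel '[[0.5,0.006,0,0,0,0,0],[0.5,0.006,0,0,0,0,0],[0.5,0,0,0,0,0,0]]' 
python3 - <<'E'
from h import *
c=get_calibration("scene")
a,d=get_image("scene");o=observe();Rt=R.from_rotvec(o["ee_rot"]).as_matrix();p=o["position"]
print(o["joints"].round(2),o["ft_torque"].round(2))
cv2.imwrite("pics/grip2.png",cv2.resize(a[160:280,260:380],None,fx=5,fy=5,interpolation=2))
E
```

```text
clock: 6.2
position: [0.5356, 0.0093, 0.0684]
ee_rot: [-1.982, -0.49, 1.857]
force: [-0.4, -0.5, -0.5]
width: 0.469
clock: 6.5
position: [0.5357, 0.0156, 0.0578]
ee_rot: [-1.98, -0.491, 1.859]
force: [0.3, 0.6, 0.1]
width: 0.501
[-0.28  0.65  0.78  2.01 -1.06  1.18 -0.45] [-0.6   0.24 -0.04]
```

View pics/grip2.png

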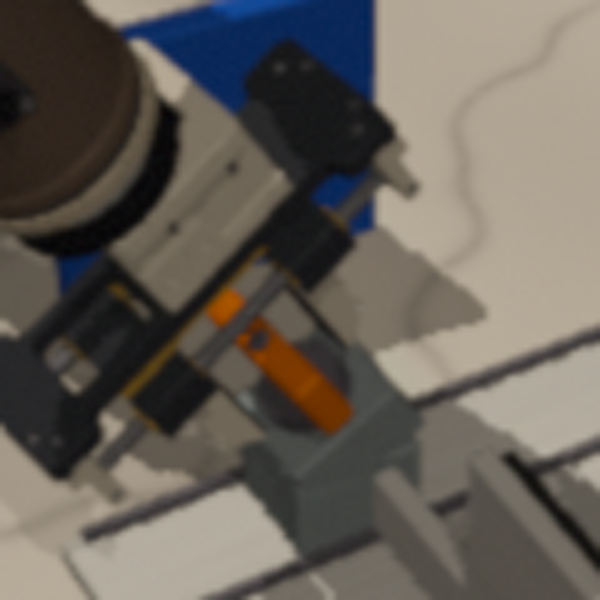

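The fingers now straddle the bar (it runs (220,300)–(335,420) between fingers at (330,320) and (230,390)), with no contact force. I'll close on it.

```bash
python3 -m handwheel '[[0.1,0,0,0,0,0,0],[0.1,0,0,0,0,0,0],[0.1,0,0,0,0,0,0],[0.1,0,0,0,0,0,0],[0,0,0,0,0,0,0],[0,0,0,0,0,0,0]]' 45
python3 - <<'E'
from h import *
o=observe();print(o["joints"].round(2),o["ft_torque"].round(2),o["width"]*92)
E
```

```text
clock: 7.15
position: [0.5363, 0.0154, 0.0593]
ee_rot: [-1.981, -0.492, 1.856]
force: [-0.5, 2.0, 5.4]
width: 0.171
[-0.28  0.65  0.78  2.01 -1.06  1.18 -0.45] [0.25 0.41 0.08] 15.719109656103376
```

Gripped, at 15.7 mm. Now undo: a negative turn about tool x.

```bash
python3 -m handwheel '[[0,0,0,0,-0.1,0,0],[0,0,0,0,-0.1,0,0],[0,0,0,0,-0.1,0,0],[0,0,0,0,-0.1,0,0],[0,0,0,0,0,0,0]]'
python3 - <<'E'
from h import *
o=observe();Rt=R.from_rotvec(o["ee_rot"]).as_matrix();print(o["joints"].round(2),o["ft_torque"].round(2),o["width"]*92,(Rr.T@o["force"]).round(1), delta(toolR(0,-1),o["position"])[1].round(3))
E
```

```text
clock: 7.65
position: [0.5361, 0.0159, 0.0596]
ee_rot: [-2.226, -0.929, 1.869]
force: [-1.8, 2.0, 6.6]
width: 0.173
[-0.23  0.62  0.7   2.   -1.03  1.13 -0.08] [0.33 0.32 0.28] 15.908596837905346 [-2.1  1.7  6.6] [-1.056 -0.003  0.003]
```

```bash
python3 -m handwheel '[[0,0,0,0,-0.125,0,0],[0,0,0,0,-0.125,0,0],[0,0,0,0,-0.125,0,0],[0,0,0,0,-0.125,0,0],[0,0,0,0,-0.125,0,0],[0,0,0,0,-0.125,0,0],[0,0,0,0,-0.12,0,0],[0,0,0,0,-0.1,0,0],[0,0,0,0,0,0,0],[0,0,0,0,0,0,0]]'
python3 - <<'E'
from h import *
o=observe();Rt=R.from_rotvec(o["ee_rot"]).as_matrix();print(o["joints"].round(2),o["ft_torque"].round(2),o["width"]*92,(Rr.T@o["force"]).round(1), delta(toolR(0,-1),o["position"])[1].round(3))
print("rack y per tool",(Rt.T@Rr[:,1]).round(3))
E
```

```text
clock: 8.65
position: [0.5352, 0.0159, 0.0598]
ee_rot: [1.769, 1.472, -1.064]
force: [-6.7, 1.8, 12.8]
width: 0.167
[-0.1   0.57  0.51  1.99 -0.95  1.04  0.8 ] [0.72 1.06 0.81] 15.387522035015229 [-6.9  0.9 12.8] [-0.089 -0.004  0.002]
rack y per tool [ 0.503 -0.076 -0.861]
```

```bash
python3 -m handwheel '[[0,0.0025,-0.0004,-0.0043,0,0,0],[0,0.0025,-0.0004,-0.0043,0,0,0],[0,0.0025,-0.0004,-0.0043,0,0,0],[0,0.0025,-0.0004,-0.0043,0,0,0],[0,0.0025,-0.0004,-0.0043,0,0,0],[0,0.0025,-0.0004,-0.0043,0,0,0],[0,0,0,0,0,0,0]]'
cat > s.py <<'E'
from h import *
o=observe();Rt=R.from_rotvec(o["ee_rot"]).as_matrix();print("j",o["joints"].round(2),"w",round(o["width"]*92,1),"Frack",(Rr.T@o["force"]).round(1),"Prack",(Rr.T@o["position"]).round(4),"turn",delta(toolR(0,-1),o["position"])[1].round(3),"y/tool",(Rt.T@Rr[:,1]).round(3))
E
python3 s.py
```

```text
clock: 9.35
position: [0.5392, 0.0462, 0.0598]
ee_rot: [1.769, 1.473, -1.064]
force: [-5.9, 1.5, 11.0]
width: 0.174
j [-0.15  0.56  0.49  2.01 -0.97  1.01  0.77] w 16.0 Frack [-6.   0.7 11. ] Prack [0.5283 0.1176 0.0598] turn [-0.089 -0.004  0.003] y/tool [ 0.503 -0.075 -0.861]
```

The stop slides freely. Continuing, slowly while the boards are pushed.

```bash
python3 -m handwheel '[[0,0.002,-0.0003,-0.0034,0,0,0],[0,0.002,-0.0003,-0.0034,0,0,0],[0,0.002,-0.0003,-0.0034,0,0,0],[0,0.002,-0.0003,-0.0034,0,0,0],[0,0.002,-0.0003,-0.0034,0,0,0],[0,0.002,-0.0003,-0.0034,0,0,0],[0,0.002,-0.0003,-0.0034,0,0,0],[0,0.002,-0.0003,-0.0034,0,0,0],[0,0.002,-0.0003,-0.0034,0,0,0],[0,0.002,-0.0003,-0.0034,0,0,0]]'
python3 s.py
python3 -m handwheel '[[0,0.002,-0.0003,-0.0034,0,0,0],[0,0.002,-0.0003,-0.0034,0,0,0],[0,0.002,-0.0003,-0.0034,0,0,0],[0,0.002,-0.0003,-0.0034,0,0,0],[0,0.002,-0.0003,-0.0034,0,0,0],[0,0.002,-0.0003,-0.0034,0,0,0],[0,0.002,-0.0003,-0.0034,0,0,0],[0,0.002,-0.0003,-0.0034,0,0,0],[0,0,0,0,0,0,0]]'
python3 s.py
```

```text
clock: 10.35
position: [0.5445, 0.0846, 0.0598]
ee_rot: [1.769, 1.472, -1.065]
force: [-8.2, -1.1, 15.1]
width: 0.175
j [-0.22  0.55  0.48  2.02 -1.    0.97  0.72] w 16.1 Frack [-7.9 -2.2 15.1] Prack [0.5284 0.1563 0.0598] turn [-0.09  -0.003  0.002] y/tool [ 0.503 -0.076 -0.861]
clock: 11.25
position: [0.5488, 0.1165, 0.0598]
ee_rot: [1.769, 1.473, -1.064]
force: [-7.2, 0.5, 14.9]
width: 0.17
j [-0.27  0.55  0.46  2.02 -1.02  0.94  0.68] w 15.6 Frack [-7.2 -0.5 14.9] Prack [0.5284 0.1886 0.0598] turn [-0.089 -0.004  0.002] y/tool [ 0.504 -0.076 -0.861]
```

```bash
python3 - <<'E'
from h import *
a,_=get_image("scene");b,_=get_image("top")
A=cv2.resize(a[180:380,310:510],None,fx=2,fy=2,interpolation=2);B=cv2.resize(b[110:310,190:390],None,fx=2,fy=2,interpolation=2)
cv2.imwrite("pics/mid.png",np.hstack([A,B]))
E
```

```text
(no output)
```

View pics/mid.png

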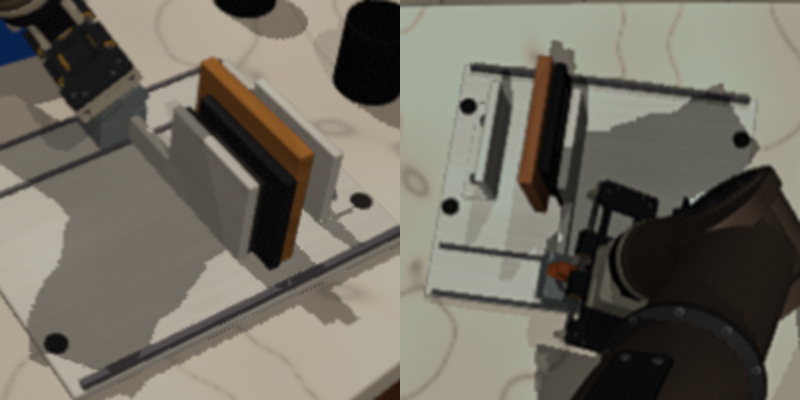

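Both boards are together against the stop and upright (scene crop (240,170)), with a gap of about 45 mm left to the bracket (top crop (495,140)). Continuing.

```bash
python3 -m handwheel '[[0,0.002,-0.0003,-0.0034,0,0,0],[0,0.002,-0.0003,-0.0034,0,0,0],[0,0.002,-0.0003,-0.0034,0,0,0],[0,0.002,-0.0003,-0.0034,0,0,0],[0,0.002,-0.0003,-0.0034,0,0,0],[0,0.002,-0.0003,-0.0034,0,0,0],[0,0.002,-0.0003,-0.0034,0,0,0],[0,0.002,-0.0003,-0.0034,0,0,0],[0,0,0,0,0,0,0]]'
python3 s.py
python3 -m handwheel '[[0,0.001,-0.0002,-0.0017,0,0,0],[0,0.001,-0.0002,-0.0017,0,0,0],[0,0.001,-0.0001,-0.0017,0,0,0],[0,0,0,0,0,0,0]]'
python3 s.py
```

```text
clock: 12.25
position: [0.553, 0.1481, 0.0597]
ee_rot: [1.769, 1.473, -1.064]
force: [-7.4, 1.5, 15.8]
width: 0.173
j [-0.32  0.54  0.45  2.02 -1.04  0.92  0.64] w 15.9 Frack [-7.5  0.5 15.8] Prack [0.5284 0.2204 0.0597] turn [-0.089 -0.004  0.003] y/tool [ 0.504 -0.075 -0.861]
clock: 12.65
position: [0.5538, 0.1536, 0.0597]
ee_rot: [1.769, 1.473, -1.064]
force: [-7.6, 0.0, 17.8]
width: 0.174
j [-0.33  0.54  0.44  2.02 -1.04  0.91  0.63] w 16.0 Frack [-7.5 -1.  17.8] Prack [0.5284 0.226  0.0597] turn [-0.089 -0.004  0.002] y/tool [ 0.504 -0.076 -0.861]
```

```bash
for i in 1 2; do python3 -m handwheel '[[0,0.0005,-0.0001,-0.0009,0,0,0],[0,0.0005,-0.0001,-0.0009,0,0,0],[0,0.0005,-0.0001,-0.0009,0,0,0],[0,0,0,0,0,0,0]]' >/dev/null; python3 s.py | sed 's/.*Frack/Frack/'; done
```

```text
Frack [-7.4 -0.8 17.2] Prack [0.5284 0.2288 0.0598] turn [-0.089 -0.004  0.002] y/tool [ 0.504 -0.076 -0.861]
Frack [-6.8 -2.7 16.5] Prack [0.5284 0.2319 0.0598] turn [-0.089 -0.004  0.002] y/tool [ 0.503 -0.076 -0.861]
```

```bash
python3 -m handwheel '[[0,0.0005,-0.0001,-0.0009,0,0,0],[0,0.0005,-0.0001,-0.0009,0,0,0],[0,0,0,0,0,0,0]]' >/dev/null; python3 s.py | sed 's/.*Frack/Frack/'; python3 -m handwheel '[[0,0.0005,-0.0001,-0.0009,0,0,0],[0,0,0,0,0,0,0]]' >/dev/null; python3 s.py | sed 's/.*Frack/Frack/'
```

```text
Frack [-6.2 -2.5 16. ] Prack [0.5284 0.2339 0.0598] turn [-0.089 -0.004  0.002] y/tool [ 0.503 -0.076 -0.861]
Frack [-6.5 -1.9 14.5] Prack [0.5284 0.2349 0.0598] turn [-0.089 -0.004  0.002] y/tool [ 0.503 -0.076 -0.861]
```

```bash
for i in 1 2; do python3 -m handwheel '[[0,0.0005,-0.0001,-0.0009,0,0,0],[0,0,0,0,0,0,0]]' >/dev/null; python3 s.py | sed 's/.*Frack/Frack/'; done
python3 - <<'E'
from h import *
b,d=get_image("top");a,_=get_image("scene")
cv2.imwrite("pics/end.png",np.hstack([cv2.resize(a[190:340,380:510],None,fx=3,fy=3,interpolation=2),cv2.resize(b[120:270,210:340],None,fx=3,fy=3,interpolation=2)]))
E
```

```text
Frack [-7.9 -1.8 14.5] Prack [0.5284 0.2359 0.0597] turn [-0.089 -0.004  0.002] y/tool [ 0.503 -0.076 -0.861]
Frack [-6.7 -1.8 16. ] Prack [0.5285 0.2369 0.0598] turn [-0.089 -0.004  0.002] y/tool [ 0.503 -0.076 -0.861]
```

View pics/end.png

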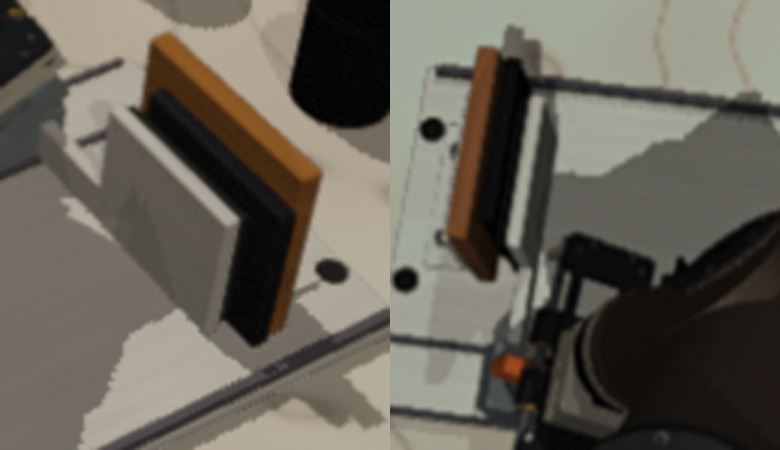

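The boards are close to the bracket and still upright. I'll creep in 1 mm steps.

```bash
python3 -m handwheel '[[0,0.0005,-0.0001,-0.0009,0,0,0],[0,0,0,0,0,0,0]]' >/dev/null; python3 s.py | sed 's/.*Frack/Frack/;s/turn.*//'; python3 -m handwheel '[[0,0.0005,-0.0001,-0.0009,0,0,0],[0,0,0,0,0,0,0]]' >/dev/null; python3 s.py | sed 's/.*Frack/Frack/;s/turn.*//'
```

```text
Frack [-7.6 -1.5 14.4] Prack [0.5285 0.2379 0.0598] 
Frack [-5.8 -2.  14.4] Prack [0.5284 0.2389 0.0597]
```

```bash
python3 -m handwheel '[[0,0.0005,-0.0001,-0.0009,0,0,0],[0,0,0,0,0,0,0]]' >/dev/null; python3 s.py | sed 's/.*Frack/Frack/;s/turn.*//'
```

```text
Frack [-6.7 -3.5 15.6] Prack [0.5285 0.2396 0.0597]
```

```bash
python3 -m handwheel '[[0,0.0003,0,-0.0004,0,0,0],[0,0,0,0,0,0,0]]' >/dev/null; python3 s.py | sed 's/.*Frack/Frack/;s/turn.*//'
```

```text
Frack [-8.4 -5.8 17. ] Prack [0.5285 0.2397 0.0597]
```

```bash
python3 -m handwheel '[[0,0.0003,0,-0.0004,0,0,0],[0,0,0,0,0,0,0]]' >/dev/null; python3 s.py | sed 's/.*Frack/Frack/;s/turn.*//'
```

```text
Frack [-9.3 -6.8 19.1] Prack [0.5285 0.2398 0.0597]
```

```bash
python3 -m handwheel '[[0,0.0003,0,-0.0004,0,0,0],[0,0,0,0,0,0,0]]' >/dev/null; python3 s.py | sed 's/.*Frack/Frack/;s/turn.*//'
```

```text
Frack [-9.5 -8.9 21.6] Prack [0.5285 0.2399 0.0597]
```

Contact with the bracket. A little more, to reach about 10–12 N.

```bash
python3 -m handwheel '[[0,0.0003,0,-0.0004,0,0,0],[0,0.0003,0,-0.0004,0,0,0],[0,0,0,0,0,0,0],[0,0,0,0,0,0,0]]' >/dev/null; python3 s.py
```

```text
j [-0.35  0.54  0.44  2.02 -1.05  0.9   0.61] w 16.1 Frack [-12.  -11.9  24.1] Prack [0.5285 0.2402 0.0597] turn [-0.091 -0.002  0.001] y/tool [ 0.502 -0.078 -0.861]
```

```bash
python3 -m handwheel '[[0,0.0003,0,-0.0004,0,0,0],[0,0,0,0,0.1,0,0],[0,0,0,0,0.1,0,0],[0,0,0,0,0.1,0,0],[0,0,0,0,0,0,0]]' >/dev/null; python3 s.py
```

```text
j [-0.39  0.55  0.5   2.02 -1.08  0.92  0.32] w 15.7 Frack [-11.8 -14.5  25.3] Prack [0.5289 0.2402 0.0596] turn [-0.395 -0.002  0.001] y/tool [ 0.501 -0.333 -0.799]
```

```bash
python3 -m handwheel '[[0,0,0,0,0.1,0,0],[0,0,0,0,0.1,0,0],[0,0,0,0,0.1,0,0],[0,0,0,0,0.1,0,0],[0,0,0,0,0,0,0]]' >/dev/null; python3 s.py
```

```text
j [-0.44  0.57  0.58  2.03 -1.11  0.96 -0.05] w 15.9 Frack [-10.3 -13.9  24. ] Prack [0.5294 0.2399 0.0595] turn [-0.795 -0.001 -0.   ] y/tool [ 0.501 -0.618 -0.606]
```

```bash
python3 -m handwheel '[[0,0,0,0,0.12,0,0],[0,0,0,0,0.12,0,0],[0,0,0,0,0.12,0,0],[0,0,0,0,0.12,0,0],[0,0,0,0,0.12,0,0],[0,0,0,0,0,0,0]]' >/dev/null; python3 s.py
```

```text
j [-0.51  0.6   0.68  2.03 -1.15  1.01 -0.61] w 16.0 Frack [ -7.8 -13.5  21.5] Prack [0.5297 0.2393 0.0592] turn [-1.397e+00 -1.000e-03 -1.000e-03] y/tool [ 0.5   -0.853 -0.15 ]
```

```bash
python3 -m handwheel '[[0,0,0,0,0.09,0,0],[0,0,0,0,0.09,0,0],[0,0,0,0,0.03,0,0],[0,0,0,0,0,0,0],[0,0,0,0,0,0,0]]' >/dev/null; python3 s.py; python3 -c "
from h import *
print(observe()['ft_torque'].round(2),(observe()['ft_torque']@ax).round(2))"
```

```text
j [-0.53  0.61  0.72  2.03 -1.16  1.03 -0.8 ] w 16.0 Frack [ -7.9 -15.   19.5] Prack [0.5299 0.2391 0.0591] turn [-1.601e+00 -1.000e-03 -2.000e-03] y/tool [ 0.499 -0.866  0.027]
[-1.22  1.49  1.64] 0.77
```

The knob is at its end with the boards still pressed. The tool leans about 24 N along its own axis, so I'll relieve that before opening.

```bash
python3 -m handwheel '[[0,-0.002,0,0,0,0,0],[0,-0.002,0,0,0,0,0],[0,0,0,0,0,0,0]]' >/dev/null; python3 s.py
```

```text
j [-0.54  0.61  0.72  2.03 -1.16  1.03 -0.81] w 15.8 Frack [  4.9  -0.6 -19.2] Prack [0.5296 0.2387 0.0595] turn [-1.6    0.003 -0.002] y/tool [ 0.497 -0.867  0.025]
```

```bash
python3 -m handwheel '[[0,0.0018,0,0,0,0,0],[0,0,0,0,0,0,0],[0,0,0,0,0,0,0]]' >/dev/null; python3 s.py
python3 -m handwheel '[[0.15,0,0,0,0,0,0],[0.22,0,0,0,0,0,0],[0.3,0,0,0,0,0,0],[0.4,0,0,0,0,0,0],[0.5,0,0,0,0,0,0],[0.5,0,0,0,0,0,0]]'; python3 s.py
```

```text
j [-0.53  0.61  0.72  2.03 -1.16  1.03 -0.8 ] w 15.5 Frack [-1.1 -7.4 -2.4] Prack [0.5297 0.2388 0.0593] turn [-1.601e+00  1.000e-03 -2.000e-03] y/tool [ 0.498 -0.867  0.026]
clock: 19.35
position: [0.5568, 0.1689, 0.0601]
ee_rot: [-1.889, -0.35, 1.839]
force: [0.1, 0.2, -0.1]
width: 0.48
j [-0.54  0.61  0.72  2.03 -1.16  1.03 -0.8 ] w 44.2 Frack [ 0.   0.2 -0.1] Prack [0.5293 0.2415 0.0601] turn [-1.6   -0.     0.002] y/tool [ 0.501 -0.865  0.025]
```

```bash
python3 -m handwheel '[[0.5,-0.015,0,0,0,0,0],[0.5,-0.025,0,0,0,0,0],[0.5,-0.04,0,0,0,0,0],[0.5,-0.04,0,0,0,0,0],[0.5,-0.04,0,0,0,0,0],[0.5,-0.04,0,0,0,0,0],[0.5,0,0,0,0,0,0],[0.5,0,0,0,0,0,0]]'
python3 - <<'E'
from h import *
b,_=get_image("top");a,_=get_image("scene")
cv2.imwrite("pics/fin.png",np.hstack([cv2.resize(a[170:350,320:520],None,fx=2,fy=2,interpolation=2),cv2.resize(b[110:290,200:400],None,fx=2,fy=2,interpolation=2)]))
a0=cv2.imread("pics/scene0.png");b0=cv2.imread("pics/top0.png")
def mx(x): return x.mean()
for n,u,v,r in(("top",b0,b,(125,180,200,310)),("soap/can top",b0,b,(465,185,520,305)),("scene",a0,a,(470,175,525,235))):
    x0,y0,x1,y1=r;print(n,np.abs(u[y0:y1,x0:x1].astype(int)-v[y0:y1,x0:x1]).mean().round(2))
E
```

```text
clock: 20.15
position: [0.5439, 0.0682, 0.2344]
ee_rot: [-1.891, -0.349, 1.836]
force: [-0.3, 0.5, -0.8]
width: 0.498
top 33.22
soap/can top 23.99
scene 11.87
```

View pics/fin.png

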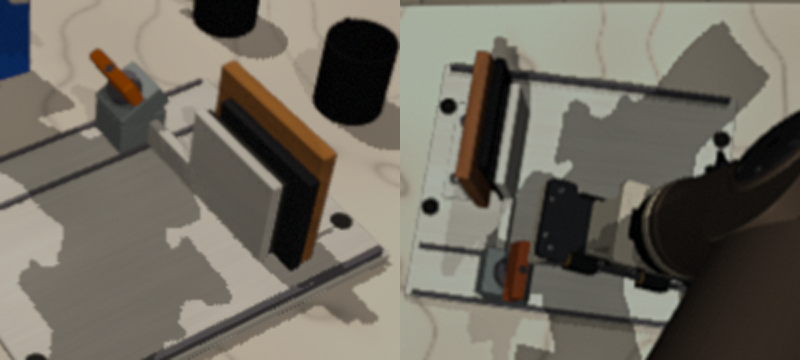

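The knob bar at (115,75) lies along rack x, which is the clamped position. Stop, black board, wood board and bracket stand tight and upright, and the gripper is clear. I'm handing in.

```bash
python3 -c "
from cell import *
print(observe()['force'],observe()['clock']); print(sign_off())"
```

```text
[-0.9462566   0.17356374  0.10270803] 20.25
the job is handed in; nothing more can be done
None
```

The job is handed in at 20.3 s on the robot clock. The boards are pressed together against the end bracket and the stop is clamped. I got no verdict back.

**What I did**
- I gripped the orange bar and turned the knob back from about 1.46 to 0.09 rad. The stop had not moved.
- I slid the stop about 150 mm along the rack until both boards met the end bracket.
- The wrist read about 12–14 N along the slide. About 2 N of that was friction before contact, so the squeeze is roughly 10–12 N.
- I turned the knob back to its end while still pressing. The tool stood at about 1.60 rad, against the knob's 1.57 limit, with about 13–15 N still on the wrist.
- I eased the tool off, opened the gripper and backed away.

**Last checks**
- **Final picture:** the knob bar lies along rack x, and both boards stand upright and tight between the stop and the bracket.
- **Robot contact:** the wrist force is near zero, so the robot touches nothing.

**What failed or is unproven**
- **First grip missed:** the fingers closed above the bar. Depth images showed the real finger ends about 38 mm short of the reported TCP. I corrected for that, and the second grip read 16 mm, the bar's width.
- **Easing off overshot:** the tool pulled up by about 19 N for a moment before I corrected it. The knob was already clamped.
- **Squeeze after release:** I could not measure it directly.
- **Bystanders:** my before/after picture comparison told me nothing, because the arm and its shadow changed the images. The mugs did not appear to be disturbed, and the arm stayed well away from the soap bottle and canister, but I did not measure any of them.

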